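Strip the pump's cylinder stack into the inspection kit

TASK

The compressor pump has finished its test run and its bolts are out: take its cylinder stack apart from the top down, putting each part away before lifting the next and tipping none over, and fill the inspection kit with one of each part type, each seated upright and flat inside the white nest shaped for it. A part whose type the kit already holds goes flat on the floor of the grey returns tray instead; leave the one that is already in the kit alone.

Things in the scene. Friction and masses are not known exactly. Their poses are not given: they have to be found in the camera images.
- filter_mid (a point): Centre (half-way up) of the loose intake filter: upright black ribbed plastic cylinder, 36 mm diameter, 46 mm tall, about 70 g. At the start it stands on top of the cylinder head, the topmost part of the stack, its underside 172 mm above the bench. z is its own upward axis.
- head_mid (a point): Centre (half-way up) of the loose cylinder head: finned aluminium block, 56 mm long (its x), 50 mm wide (its y, flat sides to grip), 36 mm tall plus a round boss 42 mm across that makes it 40 mm; a brass stub 10 mm thick sticks out 12 mm at its +x end, half-way up. 320 g. At the start it lies on the valve plate, under the filter, its underside 132 mm above the bench.
- plate_mid (a point): Centre (half-way up) of the pump's loose valve plate: flat steel plate 84 mm long (its x) by 56 mm wide (its y), 12 mm thick, about 380 g. At the start it lies on the barrel under the head, its underside 120 mm above the bench, its ends showing beyond the head. The barrel below is only 48 mm across, so the fingers can pass below the plate's long edges.
- barrel_mid (a point): Centre (half-way up) of the loose cylinder barrel: dark finned cylinder, 48 mm diameter, 60 mm tall with its foot flange 96 mm long (its x), 44 mm wide (its y), 8 mm thick. 300 g. At the start its foot stands on the pump's deck 60 mm above the bench, lowest of the stack, flange ends showing. Nothing is bolted. The stacked parts' x axes agree within 0.06 rad, their centres within 4 mm.
- kit_plate_mid (a point): Centre (half-way up) of another valve plate just like the pump's (84 x 56 x 12 mm, x lengthwise), already lying in the kit, on the floor of its own rectangular white nest (rim 114 x 86 mm outside, top 11 mm above the bench).
- nest_filter: White plastic tray plate fixed to the bench, told from the other kit nests by the outline of its 5 mm wide, 5 mm high raised rim: a round rim, 58 mm inside diameter, on an 82 mm square base. Origin: centre of its underside, on the bench; its floor is 6 mm above the bench and the rim's top 11 mm. z up.
- nest_head: White plastic tray plate fixed to the bench, told from the other kit nests by the outline of its 5 mm wide, 5 mm high raised rim: a nearly square rim, 76 mm (its x) by 70 mm (its y) inside. The head fits with its length along the nest's x, either way round. Origin: centre of its underside, on the bench; its floor is 6 mm above the bench and the rim's top 11 mm. z up.
- nest_barrel: White plastic tray plate fixed to the bench, told from the other kit nests by the outline of its 5 mm wide, 5 mm high raised rim: a long rectangular rim, 116 mm (its x) by 66 mm (its y) inside. The barrel's foot fits with its length along the nest's x, either way round. Origin: centre of its underside, on the bench; its floor is 6 mm above the bench and the rim's top 11 mm. z up.
- returns: Returns tray: grey open plastic tray fixed to the bench, 190 mm (its x) by 150 mm (its y) outside, walls 4 mm thick and 34 mm high, floor 4 mm above the bench. Origin: centre of its underside. z up.
- pump: The compressor pump with its motor, fixed; it carries the stack and stays. Origin: on the bench below the centre of its deck. Deck: 108 mm (its x) by 72 mm (its y), 60 mm above the bench. The motor lies along +x, 54 to 182 mm from the origin, 78 mm thick, its terminal box up to 97 mm above the bench. Only the stack rises above the deck on the two y sides.

How it is judged:
By the outcome, as a careful person would: the job done as asked, in the order asked, and still so for the second after the job is handed in, with the robot touching nothing.
It also fails if it takes over 120 s, if anything falls off the work surface, if the arm or the gripper's body presses on something with over 40 N, if the wrist force passes 120 N, or if a joint passes its speed limit or range.

ROBOT

A 7-joint arm with a two-finger parallel gripper is mounted at the origin on the work surface. World frame = base frame: x ahead of the robot, y to its left, z up, the work surface at z = 0. Lengths are in m, angles in degrees, forces in N, time in s.
With the tool pointing down it reaches from about 0.4 to 0.85 m from the base axis. Payload 10.4 kg.
Tool frame: the origin (TCP) lies on the front face of the gripper's body, between the roots of the fingers; the fingertips stand tcp_to_tips ahead of it and the grasp point (between the pads) lies 54 mm ahead of it (tcp_to_tips is the distance from the TCP to the fingertips, in m); z points along the fingers, x is the direction in which the jaws open and shut, and the axes are right-handed (so a half turn about z gives the same grasp; the last joint's range is limited). The gripper opens to 85 mm and grips with 20 to 120 N. Pads are 22 mm wide; open, the fingers measure 114 mm over their backs; the gripper's body (76 mm by 85 mm) begins 54 mm behind the grasp point. The pads swing forward as they close: fully open they stand 13 mm farther back than shut.
Start: joints at [-76.925, 19.034, -3.707, 83.658, 1.238, 77.344, -5.071], TCP at [0.155, 0.605, 0.304] pointing down, gripper open.
Joint ranges: [-148.97, 148.97], [-28.65, 121.19], [-84.17, 76.75], [9.2, 138.47], [-72.65, 252.65], [3.7, 117.97], [-149.18, 149.18]. Speed limits (degrees/s): [127.2, 127.2, 159.86, 159.86, 180, 180, 180].

INTERFACE

Orientations are given as a 3x3 rotation matrix whose columns are the frame's x, y, z axes.
In Python, from bench import * gives the robot as it stands.
- The arm moves only by the shell command python3 -m inch 'ROWS'. ROWS is JSON, a list of rows, each a list of 3 entries, a list of its own where there are three numbers: the shift along the world's x, y, z in m, then the turn, a rotation vector about the world's x, y, z in rad, then the opening, from -1 (shut) to 1 (fully open). In form: [[[dx, dy, dz], [ax, ay, az], grip], ...]. A call has 1 to 20 rows; each row shifts and turns the commanded pose from where the row before left it; what a row does not reach is not made up. A row lasts 1/12 s, in which the tool goes at most 41.7 mm and 7.16 degrees, less where a joint would pass 70% of its speed; a pose out of reach is approached as far as the arm can. A call with a gripper value outside its range is refused whole. The fingers move at their own pace and stop on an object; the grip force is fixed at half the most. Time passes only in rows, so rows that do not move let the fingers close. It gives the time, the measured TCP pose, the force and the opening at its end, in the units of the state.
- read_state(): the state, without advancing time (a new reading comes with each control period).
- read_camera(name): name is "side" or "top"; returns a dict with "pixels" (480x640x3 uint8, red, green, blue), "vfov" (degrees; the focal length in pixels is half the picture's height over the tangent of half this angle, whatever the lens; pixels are square), "cx", "cy" (the principal point, pixels), "rvec" (rotation vector, rad) and "tvec" (3), from world to camera coordinates, as OpenCV has them. Camera axes: x right, y down, z forward; pixel columns grow to the right and rows downward; lengths in m; the calibration is good to about 2 mm. A picture is of the moment at which its call begins. There is no depth.
- hand_in(): hands the job in, once; it reports no verdict.
The state is a dict: "time_s": time; "joint_pos": joint angles; "joint_velocities": joint speeds; "effort": joint torques, N m; "ee_pos": TCP position; "ee_rot": TCP orientation; "ft_force": force on the tool from outside, world axes, zero at the start; "moment": the same for the moment, N m; "opening": finger opening in m.
Only numpy, scipy, OpenCV 4.12 (cv2) and the standard library are available. Lean on these libraries where they do the work, as an engineer would, in place of code of your own. Each camera call takes 0.05 s, during which the arm holds its last target. There are 200 camera calls.

## Working session

There is one attempt and no reset: what is moved stays moved. The work goes in short steps, Python scripts to look and compute and a shell command to move; the robot and the scene stay as the last step left them, time stands still between calls to the robot, and variables do not carry over. Pictures are saved under pics/ and viewed, about 12 in all and at most 16, crops included, and the job is handed in when it is done.

```bash
mkdir -p pics; ls; cat > h.py <<'E'
from bench import *
import numpy as np, cv2
def cam(n):
    c=read_camera(n); f=240/np.tan(np.radians(c["vfov"])/2)
    c["K"]=np.array([[f,0,c["cx"]],[0,f,c["cy"]],[0,0,1.]]); c["R"]=cv2.Rodrigues(np.array(c["rvec"],float))[0]; c["t"]=np.array(c["tvec"],float)
    return c
def save(c,fn,crop=None,s=1):
    im=c["pixels"][:,:,::-1]
    if crop: x0,y0,x1,y1=crop; im=im[y0:y1,x0:x1]
    cv2.imwrite("pics/"+fn,cv2.resize(im,None,fx=s,fy=s,interpolation=cv2.INTER_CUBIC))
def onz(c,uv,z):
    o=-c["R"].T@c["t"]; d=c["R"].T@np.linalg.inv(c["K"])@np.array([uv[0],uv[1],1.]); return o+d*(z-o[2])/d[2]
def proj(c,p):
    q=c["K"]@(c["R"]@np.array(p,float)+c["t"]); return q[:2]/q[2]
E
python3 - <<'E'
from h import *
for n in("top","side"):
    c=cam(n); save(c,n+"0.png",s=1.25); print(n,c["vfov"],c["cx"],c["cy"],-c["R"].T@c["t"],c["R"].round(3).tolist(),[k for k in c])
s=read_state(); print({k:np.round(v,3).tolist() for k,v in s.items() if k!='effort'})
import bench; print(getattr(bench,'tcp_to_tips',None))
E
```

```text
pics
top 43.360965286075555 320.198600007411 237.50664530301853 [ 0.42960311 -0.00935769  1.22001737] [[-0.018, -1.0, -0.002], [-0.993, 0.018, -0.12], [0.12, 0.0, -0.993]] ['pixels', 'vfov', 'cx', 'cy', 'rvec', 'tvec', 'K', 'R', 't']
side 47.606303643906934 326.6956499855706 238.7684947761161 [ 0.01796987 -0.71903887  0.82249974] [[0.817, -0.576, 0.023], [-0.336, -0.509, -0.793], [0.468, 0.64, -0.609]] ['pixels', 'vfov', 'cx', 'cy', 'rvec', 'tvec', 'K', 'R', 't']
{'time_s': 0.1, 'joint_pos': [-76.924, 19.067, -3.707, 83.702, 1.235, 77.344, -5.07], 'joint_velocities': [-0.018, -0.18, -0.006, -0.091, -0.023, 0.003, 0.014], 'ee_pos': [0.155, 0.605, 0.303], 'ee_rot': [[0.248, 0.969, -0.0], [0.969, -0.248, -0.001], [-0.001, 0.0, -1.0]], 'ft_force': [0.039, -0.169, 1.061], 'moment': [-0.025, -0.024, 0.005], 'opening': 0.085}
0.0726
```

View pics/top0.png

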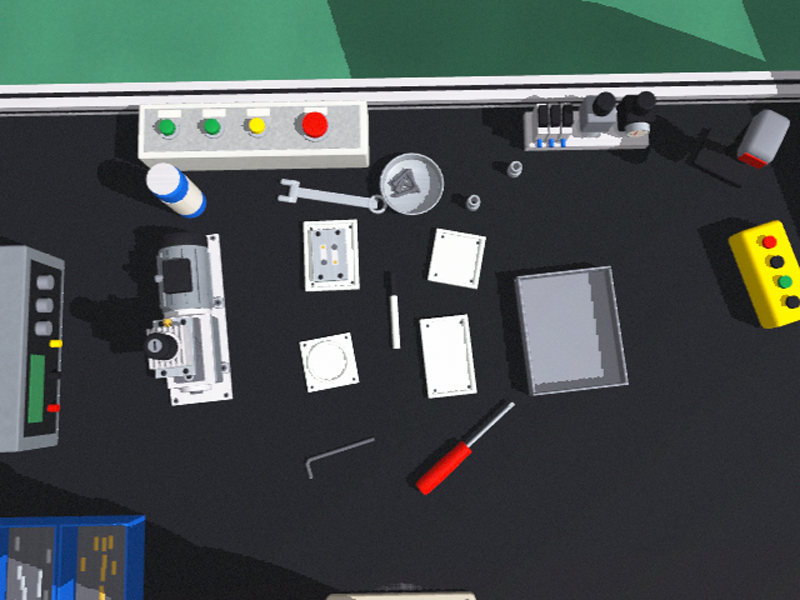

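View pics/side0.png

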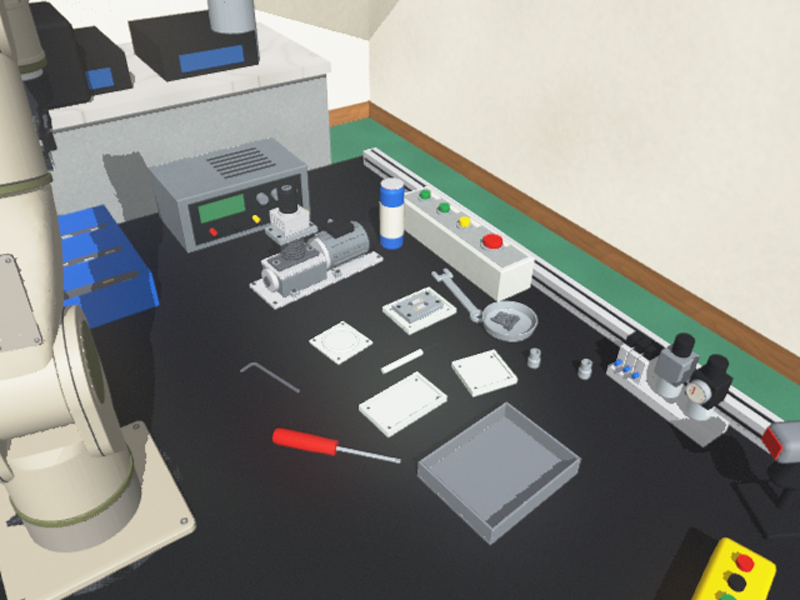

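Top view: pump with the stack at (165,345) in the 1.25x picture, motor along +x (up). The nests are filter (328,362), head (457,258), barrel (448,356) and plate (331,255). The returns tray is at (571,330).

```bash
python3 - <<'E'
from h import *
c=cam("top"); save(c,"t1.png",(100,170,200,330),5*0.75)
im=c["pixels"]; d=cam("side"); save(d,"s1.png",(195,135,315,255),5)
hsv=cv2.cvtColor(im,cv2.COLOR_RGB2HSV)
m=((hsv[:,:,2]>150)&(hsv[:,:,1]<40)).astype(np.uint8)
for n,(x0,y0,x1,y1),z in(("filter",(235,262,292,318),.006),("head",(338,180,392,234),.006),("barrel",(330,248,386,322),.006),("plate",(238,172,292,236),.006)):
    mm=np.zeros_like(m); mm[y0:y1,x0:x1]=m[y0:y1,x0:x1]
    cs=max(cv2.findContours(mm,0,1)[0],key=cv2.contourArea)
    p=np.array([onz(c,q[0],z)[:2] for q in cs],np.float32)
    r=cv2.minAreaRect(p*1000); print(n,np.round(r[0],1),np.round(r[1],1),round(r[2],1))
# nest crop enlarged with contrast
crop=im[170:325,230:395][:,:,::-1].astype(float); crop=np.clip((crop-150)*2.4,0,255).astype(np.uint8)
cv2.imwrite("pics/n1.png",cv2.resize(crop,None,fx=3.6,fy=3.6,interpolation=cv2.INTER_CUBIC))
# tray rim corners (full px)
P=[onz(c,(u/1.25,v/1.25),.034)[:2] for u,v in((516,275),(611,267),(628,384),(531,394))]; print(np.round(P,3),np.mean(P,0))
E
```

```text
filter [473.9 107.4] [81.8 83.2] 10.0
head [ 639. -102.] [81.7 87.5] 78.7
barrel [480.5 -83.6] [127.1  78.3] 5.3
plate [648.1 102.8] [115.8  87.9] 1.5
[[ 0.605 -0.194]
 [ 0.615 -0.345]
 [ 0.43  -0.362]
 [ 0.417 -0.21 ]] [ 0.51668251 -0.27785476]
```

View pics/t1.png

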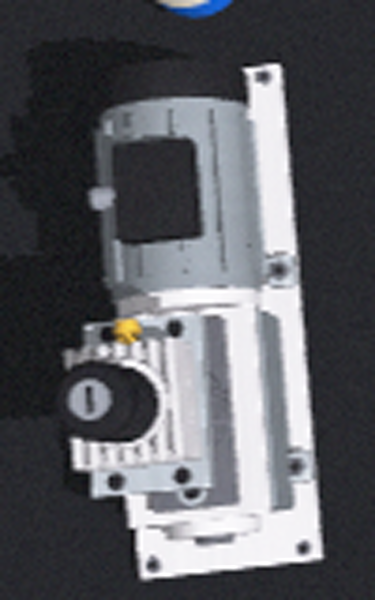

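View pics/s1.png

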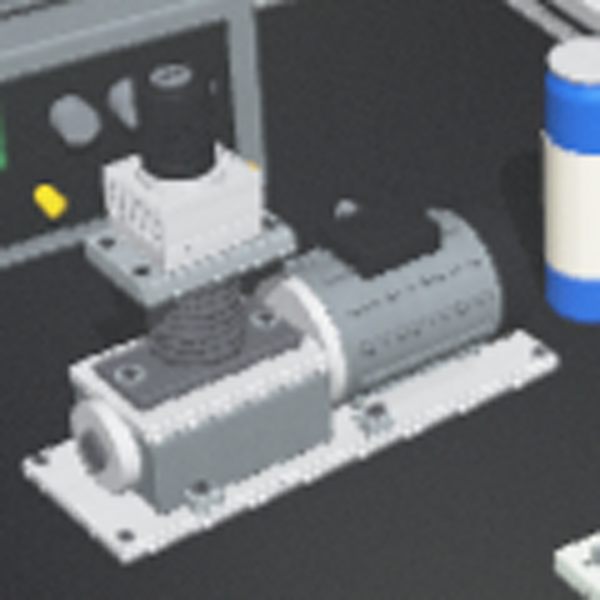

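View pics/n1.png

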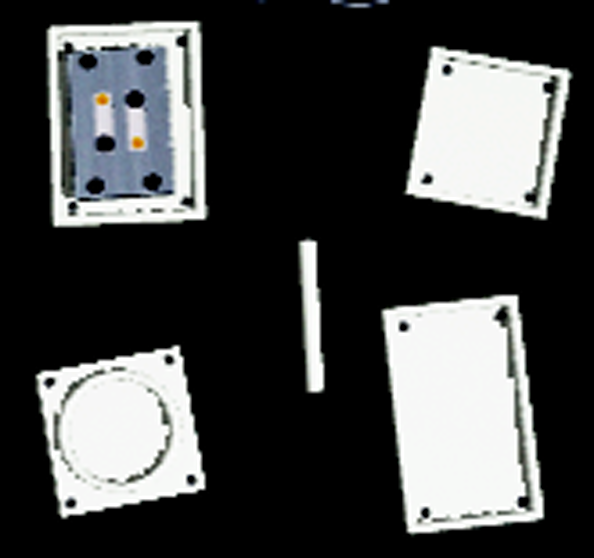

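The crops show the filter top at about (90,400) and the plate corners at (94,497), (204,490) and (196,318) in the top crop. In the side crop the plate corners are (87,243), (150,302) and (297,238). All four nest outlines match the given rim shapes.

```bash
python3 - <<'E'
from h import *
c=cam("top"); d=cam("side")
T=lambda u,v,z: onz(c,(100+u/3.75,170+v/3.75),z)[:2]*1000
S=lambda u,v,z: onz(d,(195+u/5,135+v/5),z)[:2]*1000
print("filter top/side",T(90,400,.218).round(1),S(171,76,.218).round(1))
for n,F,pts in(("top",T,[(94,497),(204,490),(196,318)]),("side",S,[(87,243),(150,302),(297,238)])):
    p=np.array([F(u,v,.132) for u,v in pts]); print(n,p.round(1).tolist(),np.linalg.norm(np.diff(p,axis=0),axis=1).round(1),"centre",((p[0]+p[2])/2).round(1))
    a=p[2]-p[1]; print("yaw",np.degrees(np.arctan2(a[1],a[0])))
a=T(278,65,.008)-T(322,557,.008); print("base edge yaw",np.degrees(np.arctan2(a[1],a[0])))
for n,F,pts in(("head top",T,[(70,350),(75,465)]),("head side",S,[(105,160),(165,210),(262,175)])):
    print(n,np.array([F(u,v,.168) for u,v in pts]).round(1).tolist())
E
```

```text
filter top/side [491.3 317.5] [487.8 312.5]
top [[450.2, 342.7], [452.6, 290.1], [535.3, 295.2]] [52.6 82.9] centre [492.8 318.9]
yaw 3.538969408296954
side [[445.6, 332.8], [447.3, 270.4], [531.2, 282.6]] [62.4 84.8] centre [488.4 307.7]
yaw 8.282458938456168
base edge yaw 5.650367364140865
head top [[517.9, 343.6], [464.4, 340.1]]
head side [[462.8, 340.7], [465.7, 284.6], [518.1, 288.4]]
```

```bash
python3 -m inch '[[[0.028,-0.024,0.005],[0,0,0.028],1],[[0.028,-0.024,0.005],[0,0,0.028],1],[[0.028,-0.024,0.005],[0,0,0.028],1],[[0.028,-0.024,0.005],[0,0,0.028],1],[[0.028,-0.024,0.005],[0,0,0.028],1],[[0.028,-0.024,0],[0,0,0.028],1],[[0.028,-0.024,0],[0,0,0.028],1],[[0.028,-0.024,0],[0,0,0.028],1],[[0.028,-0.024,0],[0,0,0.028],1],[[0.028,-0.024,0],[0,0,0.028],1],[[0.028,-0.024,0],[0,0,0.028],1],[[0.027,-0.025,0],[0,0,0.031],1],[[0,0,0],[0,0,0],1],[[0,0,0],[0,0,0],1]]'
python3 - <<'E'
from h import *
import bench
d=cam("side"); save(d,"s2.png",(180,80,330,230),4); c=cam("top"); save(c,"t2.png",(80,170,230,320),4)
s=read_state(); print(s["ee_pos"],np.round(s["ee_rot"],3).tolist(),bench.tcp_to_tips)
E
```

```text
time_s: 1.47
ee_pos: [0.4916, 0.3143, 0.3288]
ee_rot: [[-0.083, 0.997, 0.0], [0.997, 0.083, -0.001], [-0.001, 0.0, -1.0]]
ft_force: [-0.7, 1.3, -0.7]
opening: 0.0854
[0.48947041 0.31722251 0.32881752] [[-0.089, 0.996, -0.001], [0.996, 0.089, 0.0], [0.001, -0.001, -1.0]] 0.0726
```

View pics/s2.png

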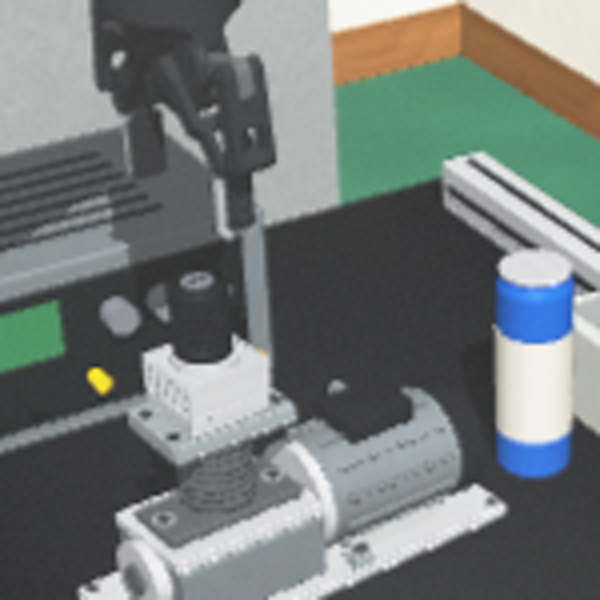

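The fingers straddle the filter, with tips at about (147,178) and (238,230) in the crop and the filter top at (198,280). Next I check the tip length and go down.

```bash
python3 - <<'E'
from h import *
d=cam("side"); c=cam("top")
for L in(.0596,.0726): print(L,[( (proj(d,(.4895-.087*s*.05,.317+.996*s*.05,.3288-L))-[180,80])*4).round() for s in(1,-1)])
for q in((.4895,.317,.218),): print(((proj(d,q)-[180,80])*4).round())
E
python3 -m inch '[[[0,0,-0.024],[0,0,0],1],[[0,0,-0.024],[0,0,0],1],[[0,0,-0.012],[0,0,0],1],[[0,0,-0.008],[0,0,0],1],[[0,0,-0.004],[0,0,0],1],[[0,0,0],[0,0,0],1],[[0,0,0],[0,0,0],0.2],[[0,0,0],[0,0,0],0.1],[[0,0,0],[0,0,0],0.1]]'
```

```text
0.0596 [array([141., 164.]), array([237., 228.])]
0.0726 [array([144., 185.]), array([239., 249.])]
[196. 277.]
time_s: 2.42
ee_pos: [0.4904, 0.3167, 0.2579]
ee_rot: [[-0.088, 0.996, 0.001], [0.996, 0.088, 0.001], [0.001, 0.001, -1.0]]
ft_force: [0.1, -0.6, -0.7]
opening: 0.0516
```

```bash
python3 -m inch '[[[0,0,0],[0,0,0],-1],[[0,0,0],[0,0,0],-1],[[0,0,0],[0,0,0],-1],[[0,0,0],[0,0,0],-1],[[0,0,0],[0,0,0],-1],[[0,0,0],[0,0,0],-1],[[0,0,0],[0,0,0],-1],[[0,0,0],[0,0,0],-1]]'; python3 -m inch '[[[0,0,0.005],[0,0,0],-1],[[0,0,0.01],[0,0,0],-1],[[0,0,0.02],[0,0,0],-1],[[0,0,0.02],[0,0,0],-1],[[0,0,0.02],[0,0,0],-1],[[0,0,0],[0,0,0],-1],[[0,0,0],[0,0,0],-1]]'
```

```text
time_s: 3.08
ee_pos: [0.4904, 0.3167, 0.2578]
ee_rot: [[-0.088, 0.996, 0.001], [0.996, 0.088, 0.001], [0.001, 0.001, -1.0]]
ft_force: [0.3, -0.7, 6.1]
opening: 0.0344
time_s: 3.67
ee_pos: [0.4904, 0.3166, 0.3334]
ee_rot: [[-0.088, 0.996, 0.002], [0.996, 0.088, 0.002], [0.001, 0.002, -1.0]]
ft_force: [-0.5, -0.3, -1.6]
opening: 0.0349
```

```bash
python3 -m inch '[[[-0.002,-0.02,0],[0,0,0],-1],[[-0.002,-0.03,0],[0,0,0],-1],[[-0.002,-0.03,0],[0,0,0],-1],[[-0.002,-0.03,0],[0,0,0],-1],[[-0.002,-0.03,0],[0,0,0],-1],[[-0.002,-0.03,0],[0,0,0],-1],[[-0.002,-0.025,0],[0,0,0],-1],[[-0.002,-0.015,0],[0,0,0],-1],[[0,0,-0.02],[0,0,0],-1],[[0,0,-0.03],[0,0,0],-1],[[0,0,-0.03],[0,0,0],-1],[[0,0,-0.03],[0,0,0],-1],[[0,0,-0.03],[0,0,0],-1],[[0,0,-0.03],[0,0,0],-1],[[0,0,-0.03],[0,0,0],-1],[[0,0,-0.015],[0,0,0],-1],[[0,0,-0.006],[0,0,0],-1],[[0,0,0],[0,0,0],-1],[[0,0,0],[0,0,0],-1]]'
python3 - <<'E'
from h import *
d=cam("side"); c=cam("top"); a=d["pixels"][200:320,210:330]; b=c["pixels"][210:330,200:320]
cv2.imwrite("pics/p1.png",cv2.resize(np.hstack([a,b])[:,:,::-1],None,fx=3.3,fy=3.3,interpolation=cv2.INTER_CUBIC))
E
```

```text
time_s: 5.25
ee_pos: [0.4743, 0.1068, 0.1114]
ee_rot: [[-0.088, 0.996, 0.0], [0.996, 0.088, 0.0], [0.0, 0.0, -1.0]]
ft_force: [0.7, 1.0, 0.1]
opening: 0.0343
```

View pics/p1.png

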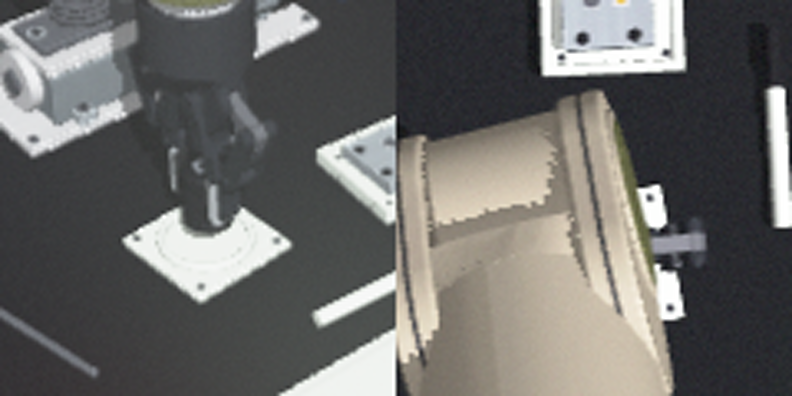

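The filter hangs upright over the round rim: its base is at (210,228) and the rim centre at (207,243).

```bash
python3 -m inch '[[[0,0,-0.010],[0,0,0],-1],[[0,0,-0.005],[0,0,0],-1],[[0,0,-0.002],[0,0,0],-1],[[0,0,-0.002],[0,0,0],-1],[[0,0,0],[0,0,0],-1]]'
```

```text
time_s: 5.77
ee_pos: [0.4741, 0.1064, 0.0919]
ee_rot: [[-0.088, 0.996, -0.0], [0.996, 0.088, 0.0], [0.0, -0.0, -1.0]]
ft_force: [-0.2, 0.5, -0.8]
opening: 0.0349
```

```bash
python3 -m inch '[[[0,0,-0.001],[0,0,0],-1],[[0,0,-0.001],[0,0,0],-1],[[0,0,0],[0,0,0],-1]]'; python3 -m inch '[[[0,0,0],[0,0,0],0],[[0,0,0],[0,0,0],0.2],[[0,0,0],[0,0,0],0.5],[[0,0,0],[0,0,0],0.7],[[0,0,0],[0,0,0],1],[[0,0,0],[0,0,0],1],[[0,0,0],[0,0,0],1],[[0,0,0.01],[0,0,0],1],[[0,0,0.02],[0,0,0],1],[[0,0,0.03],[0,0,0],1],[[0,0,0.03],[0,0,0],1],[[0,0,0.04],[0,0,0],1],[[0,0,0.04],[0,0,0],1],[[0,0,0.04],[0,0,0],1],[[0,0,0],[0,0,0],1]]'
```

```text
time_s: 6.02
ee_pos: [0.4743, 0.1064, 0.0917]
ee_rot: [[-0.088, 0.996, -0.0], [0.996, 0.088, 0.001], [0.001, -0.0, -1.0]]
ft_force: [-12.0, -3.4, 29.3]
opening: 0.0344
time_s: 7.27
ee_pos: [0.4764, 0.1067, 0.3086]
ee_rot: [[-0.088, 0.996, 0.011], [0.996, 0.087, 0.005], [0.004, 0.011, -1.0]]
ft_force: [0.8, -0.2, -0.9]
opening: 0.0855
```

```bash
python3 -m inch '[[[0.0,0.02,0.01],[0,0,0],1],[[0.0,0.03,0],[0,0,0],1],[[0,0.03,0],[0,0,0],1],[[0,0,0],[0,0,0],1],[[0,0,0],[0,0,0],1]]'; python3 - <<'E'
from h import *
d=cam("side"); c=cam("top"); a=d["pixels"][130:290,190:310]; b=c["pixels"][180:340,100:220]
cv2.imwrite("pics/p2.png",cv2.resize(np.hstack([a,b])[:,:,::-1],None,fx=3.3,fy=3.3,interpolation=cv2.INTER_CUBIC))
print(read_state()["ee_pos"])
E
```

```text
time_s: 7.68
ee_pos: [0.4736, 0.1878, 0.3103]
ee_rot: [[-0.091, 0.996, 0.0], [0.996, 0.091, -0.0], [-0.0, 0.0, -1.0]]
ft_force: [0.2, -0.1, 0.2]
opening: 0.0854
[0.4741789  0.18553081 0.31021691]
```

View pics/p2.png

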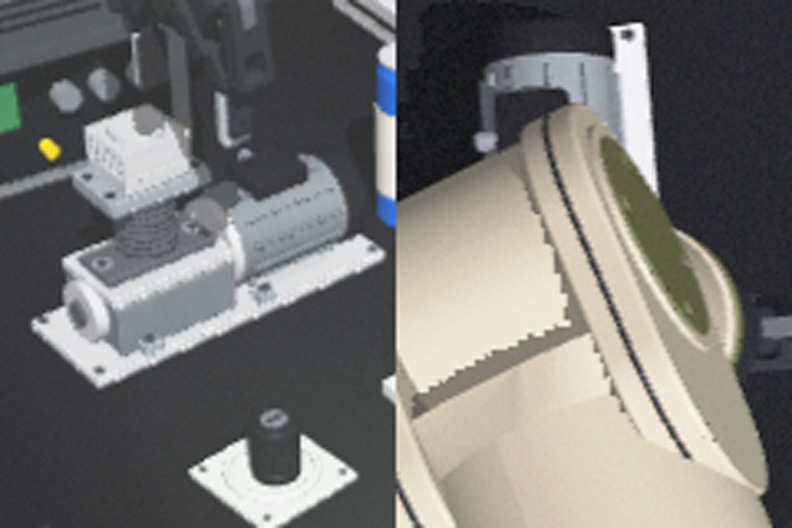

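The filter stands upright in its round nest, base about (275,470) inside a rim centred at (272,470). The head is still on the stack.

```bash
python3 -m inch '[[[0.004,0.03,0],[0,0,0],1],[[0.004,0.03,0],[0,0,0],1],[[0.004,0.03,0],[0,0,0],1],[[0.004,0.025,0],[0,0,0],1],[[0.001,0.014,0],[0,0,0],1],[[0,0,0],[0,0,0],1],[[0,0,-0.03],[0,0,0],1],[[0,0,-0.03],[0,0,0],1],[[0,0,-0.02],[0,0,0],1],[[0,0,-0.01],[0,0,0],1],[[0,0,-0.007],[0,0,0],1],[[0,0,0],[0,0,0],1],[[0,0,0],[0,0,0],1]]'
```

```text
time_s: 8.87
ee_pos: [0.4917, 0.3151, 0.2141]
ee_rot: [[-0.087, 0.996, 0.001], [0.996, 0.087, 0.001], [0.001, 0.001, -1.0]]
ft_force: [0.2, -0.6, 0.3]
opening: 0.0851
```

```bash
python3 -m inch '[[[0,0,0],[0,0,0],0.4],[[0,0,0],[0,0,0],0.3],[[0,0,0],[0,0,0],0.25],[[0,0,0],[0,0,0],0.2],[[0,0,0],[0,0,0],0.1],[[0,0,0],[0,0,0],-1],[[0,0,0],[0,0,0],-1],[[0,0,0],[0,0,0],-1],[[0,0,0],[0,0,0],-1],[[0,0,0],[0,0,0],-1],[[0,0,0],[0,0,0],-1]]'; python3 -m inch '[[[0,0,0.003],[0,0,0],-1],[[0,0,0.005],[0,0,0],-1],[[0,0,0.01],[0,0,0],-1],[[0,0,0.02],[0,0,0],-1],[[0,0,0.03],[0,0,0],-1],[[0,0,0.03],[0,0,0],-1],[[0,0,0],[0,0,0],-1],[[0,0,0],[0,0,0],-1]]'
```

```text
time_s: 9.78
ee_pos: [0.4913, 0.3162, 0.214]
ee_rot: [[-0.089, 0.996, 0.001], [0.996, 0.089, 0.002], [0.001, 0.001, -1.0]]
ft_force: [-0.5, 2.9, 6.1]
opening: 0.0489
time_s: 10.45
ee_pos: [0.4917, 0.3156, 0.3131]
ee_rot: [[-0.088, 0.996, 0.003], [0.996, 0.088, 0.002], [0.002, 0.003, -1.0]]
ft_force: [0.4, 0.8, -3.9]
opening: 0.049
```

```bash
python3 -m inch '[[[0.005,-0.015,0],[0,0,-0.01],-1],[[0.011,-0.03,0],[0,0,-0.021],-1],[[0.011,-0.03,0],[0,0,-0.021],-1],[[0.011,-0.03,0],[0,0,-0.021],-1],[[0.011,-0.03,0],[0,0,-0.021],-1],[[0.011,-0.03,0],[0,0,-0.021],-1],[[0.011,-0.03,0],[0,0,-0.021],-1],[[0.011,-0.03,0],[0,0,-0.021],-1],[[0.011,-0.03,0],[0,0,-0.021],-1],[[0.011,-0.03,0],[0,0,-0.021],-1],[[0.011,-0.03,0],[0,0,-0.021],-1],[[0.011,-0.03,0],[0,0,-0.021],-1],[[0.011,-0.03,0],[0,0,-0.021],-1],[[0.010,-0.03,0],[0,0,-0.021],-1],[[0.005,-0.028,0],[0,0,-0.016],-1],[[0.002,-0.015,0],[0,0,-0.008],-1],[[0,0,0],[0,0,0],-1],[[0,0,-0.03],[0,0,0],-1],[[0,0,0],[0,0,0],-1]]'
```

```text
time_s: 12.03
ee_pos: [0.6431, -0.1317, 0.2753]
ee_rot: [[0.217, 0.976, -0.008], [0.976, -0.217, 0.001], [-0.0, -0.008, -1.0]]
ft_force: [-1.1, 2.4, -5.7]
opening: 0.0489
```

```bash
python3 -m inch '[[[-0.002,0.01,-0.02],[0,0,0.01],-1],[[-0.002,0.01,-0.03],[0,0,0.01],-1],[[0,0.01,-0.03],[0,0,0],-1],[[0,0,-0.03],[0,0,0],-1],[[0,0,-0.03],[0,0,0],-1],[[0,0,-0.02],[0,0,0],-1],[[0,0,0],[0,0,0],-1],[[0,0,0],[0,0,0],-1]]'
python3 - <<'E'
from h import *
d=cam("side"); save(d,"s3.png",(330,230,440,340),5); print(read_state()["ee_pos"])
E
```

```text
time_s: 12.7
ee_pos: [0.6405, -0.1017, 0.1206]
ee_rot: [[0.197, 0.98, -0.003], [0.98, -0.197, 0.0], [-0.0, -0.003, -1.0]]
ft_force: [0.4, -0.7, -2.1]
opening: 0.0486
[ 0.64146231 -0.10210882  0.12213767]
```

View pics/s3.png

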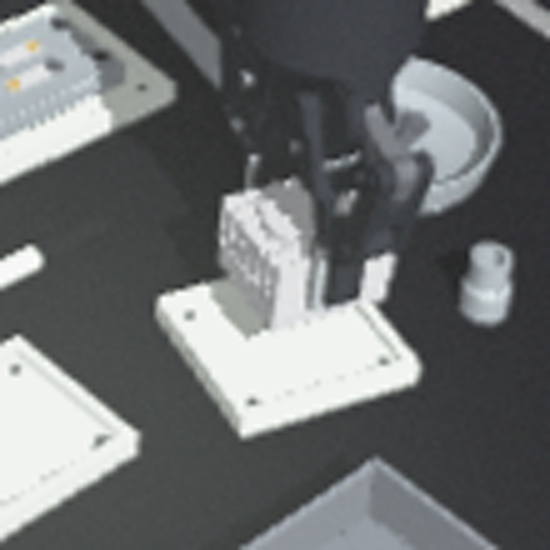

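The head hangs level and aligned above its nest, with its near lower edge at (275,330). The nest corners are (160,300), (245,432) and (415,375).

```bash
python3 -m inch '[[[-0.001,0,-0.015],[0,0,0],-1],[[0,0,-0.01],[0,0,0],-1],[[0,0,-0.004],[0,0,0],-1],[[0,0,-0.002],[0,0,0],-1],[[0,0,-0.001],[0,0,0],-1],[[0,0,0],[0,0,0],-1],[[0,0,0],[0,0,0],-1]]'
```

```text
time_s: 13.33
ee_pos: [0.6404, -0.1026, 0.0896]
ee_rot: [[0.198, 0.98, 0.001], [0.98, -0.198, -0.0], [0.0, 0.001, -1.0]]
ft_force: [0.2, -0.3, -3.3]
opening: 0.0491
```

```bash
python3 -m inch '[[[0,0,-0.001],[0,0,0],-1],[[0,0,-0.0005],[0,0,0],-1],[[0,0,0],[0,0,0],-1]]';python3 -m inch '[[[0,0,0],[0,0,0],0.2],[[0,0,0],[0,0,0],0.3],[[0,0,0],[0,0,0],0.5],[[0,0,0],[0,0,0],0.7],[[0,0,0],[0,0,0],1],[[0,0,0],[0,0,0],1],[[0,0,0],[0,0,0],1],[[0,0,0.01],[0,0,0],1],[[0,0,0.02],[0,0,0],1],[[0,0,0.03],[0,0,0],1],[[0,0,0.03],[0,0,0],1],[[0,0,0.04],[0,0,0],1],[[0,0,0.04],[0,0,0],1],[[0,0,0.04],[0,0,0],1],[[0,0,0],[0,0,0],1]]'
```

```text
time_s: 13.58
ee_pos: [0.6404, -0.1026, 0.0881]
ee_rot: [[0.198, 0.98, 0.001], [0.98, -0.198, 0.0], [0.0, 0.001, -1.0]]
ft_force: [-2.5, 0.7, 3.0]
opening: 0.0491
time_s: 14.83
ee_pos: [0.6422, -0.1036, 0.3074]
ee_rot: [[0.198, 0.98, 0.013], [0.98, -0.198, -0.001], [0.002, 0.013, -1.0]]
ft_force: [1.1, -0.0, 0.8]
opening: 0.0856
```

```bash
python3 - <<'E'
from h import *
d=cam("side"); c=cam("top"); a=d["pixels"][230:330,330:430]; b=c["pixels"][220:320,100:200]; e=d["pixels"][150:250,200:300]
cv2.imwrite("pics/p3.png",cv2.resize(np.hstack([a,b,e])[:,:,::-1],None,fx=2.66,fy=2.66,interpolation=cv2.INTER_CUBIC))
E
```

```text
(no output)
```

View pics/p3.png

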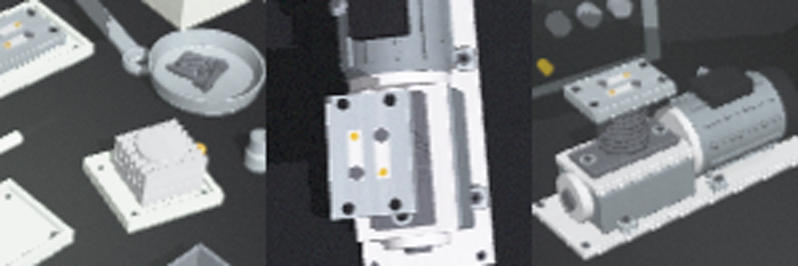

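The head sits flat in its nest. The plate is bare, with corners at (326,96), (411,93), (416,213) and (332,219) in the middle panel.

```bash
python3 - <<'E'
from h import *
c=cam("top"); d=cam("side")
for n,k,o,pts in(("top",c,(0,220),[(326,96),(411,93),(416,213),(332,219)]),("side",d,(0,150),[(565,90),(605,123),(676,90),(633,62)])):
    x0=100 if n=="top" else 200; off=266 if n=="top" else 532
    p=np.array([onz(k,(x0+(u-off)/2.66,o[1]+v/2.66),.132)[:2]*1000 for u,v in pts],np.float32)
    r=cv2.minAreaRect(p); print(n,p.mean(0),p.round().tolist(),r)
E
```

```text
top [493.26825 317.43033] [[534.0, 349.0], [535.0, 291.0], [454.0, 287.0], [451.0, 343.0]] ((493.77008056640625, 317.7388000488281), (83.73019409179688, 57.79737091064453), 3.2384767532348633)
side [485.52747 304.06952] [[445.0, 332.0], [450.0, 264.0], [528.0, 278.0], [519.0, 342.0]] ((484.4834899902344, 303.31396484375), (78.7773208618164, 67.73546600341797), 8.245397567749023)
```

```bash
python3 -m inch '[[[-0.005,0.015,0],[0,0,0.01],1],[[-0.011,0.03,0],[0,0,0.021],1],[[-0.011,0.03,0],[0,0,0.021],1],[[-0.011,0.03,0],[0,0,0.021],1],[[-0.011,0.03,0],[0,0,0.021],1],[[-0.011,0.03,0],[0,0,0.021],1],[[-0.011,0.03,0],[0,0,0.021],1],[[-0.011,0.03,0],[0,0,0.021],1],[[-0.011,0.03,0],[0,0,0.021],1],[[-0.011,0.03,0],[0,0,0.021],1],[[-0.011,0.03,0],[0,0,0.021],1],[[-0.011,0.03,0],[0,0,0.021],1],[[-0.011,0.03,0],[0,0,0.021],1],[[-0.011,0.03,0],[0,0,0.021],1],[[-0.003,0.014,0],[0,0,0.003],1],[[0,0,0],[0,0,0],1],[[0,0,0],[0,0,0],1]]'
```

```text
time_s: 16.45
ee_pos: [0.4884, 0.3167, 0.2963]
ee_rot: [[-0.089, 0.996, -0.001], [0.996, 0.089, -0.001], [-0.001, -0.001, -1.0]]
ft_force: [-0.3, -0.8, 0.3]
opening: 0.0854
```

```bash
python3 -m inch '[[[0.002,0,-0.03],[0,0,0],1],[[0.001,0,-0.03],[0,0,0],1],[[0,0,-0.02],[0,0,0],1],[[0,0,-0.015],[0,0,0],1],[[0,0,-0.01],[0,0,0],1],[[0,0,-0.004],[0,0,0],1],[[0,0,0],[0,0,0],0.8],[[0,0,0],[0,0,0],0.55],[[0,0,0],[0,0,0],0.55],[[0,0,0],[0,0,0],0.55],[[0,0,0],[0,0,0],0.55]]'
python3 - <<'E'
from h import *
d=cam("side"); save(d,"s4.png",(195,130,295,230),6); s=read_state(); print(s["ee_pos"],s["opening"])
for L in(.060,.066,.072): print(L,((proj(d,np.array(s["ee_pos"])+[.004,-.036,-L])-[195,130])*6).round())
E
```

```text
time_s: 17.37
ee_pos: [0.4924, 0.3167, 0.1892]
ee_rot: [[-0.087, 0.996, 0.001], [0.996, 0.087, 0.001], [0.001, 0.001, -1.0]]
ft_force: [-0.4, 0.4, -0.0]
opening: 0.0663
[0.49227543 0.3166049  0.1890525 ] 0.06636560346681264
0.06 [281. 350.]
0.066 [282. 363.]
0.072 [284. 375.]
```

View pics/s4.png

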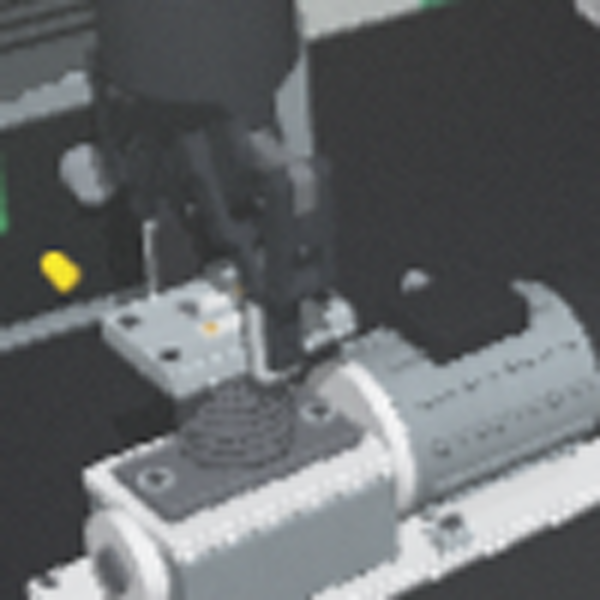

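The near finger's tip at (275,375) lies about level with the plate's underside. I'll go down 3 mm and close.

```bash
python3 -m inch '[[[0,0,-0.003],[0,0,0],0.55],[[0,0,0],[0,0,0],0.45],[[0,0,0],[0,0,0],0.35],[[0,0,0],[0,0,0],0.3],[[0,0,0],[0,0,0],0.25],[[0,0,0],[0,0,0],-1],[[0,0,0],[0,0,0],-1],[[0,0,0],[0,0,0],-1],[[0,0,0],[0,0,0],-1],[[0,0,0],[0,0,0],-1],[[0,0,0],[0,0,0],-1]]'; python3 -m inch '[[[0,0,0.003],[0,0,0],-1],[[0,0,0.005],[0,0,0],-1],[[0,0,0.01],[0,0,0],-1],[[0,0,0.02],[0,0,0],-1],[[0,0,0.03],[0,0,0],-1],[[0,0,0.03],[0,0,0],-1],[[0,0,0],[0,0,0],-1],[[0,0,0],[0,0,0],-1]]'
```

```text
time_s: 18.33
ee_pos: [0.492, 0.3171, 0.186]
ee_rot: [[-0.088, 0.996, 0.0], [0.996, 0.088, 0.001], [0.001, 0.0, -1.0]]
ft_force: [-2.1, 2.2, 5.2]
opening: 0.0542
time_s: 19.0
ee_pos: [0.4928, 0.3165, 0.2857]
ee_rot: [[-0.087, 0.996, 0.003], [0.996, 0.087, 0.002], [0.002, 0.003, -1.0]]
ft_force: [-0.6, -0.4, -3.5]
opening: 0.0545
```

```bash
python3 -m inch '[[[0.001,-0.015,0],[0,0,0],-1],[[0.001,-0.03,0],[0,0,0],-1],[[0.001,-0.035,0],[0,0,0],-1],[[0.001,-0.035,0],[0,0,0],-1],[[0.001,-0.035,0],[0,0,0],-1],[[0.001,-0.035,0],[0,0,0],-1],[[0.001,-0.035,0],[0,0,0],-1],[[0.001,-0.035,0],[0,0,0],-1],[[0.001,-0.035,0],[0,0,0],-1],[[0.001,-0.035,0],[0,0,0],-1],[[0.001,-0.035,0],[0,0,0],-1],[[0.001,-0.035,0],[0,0,0],-1],[[0.001,-0.035,0],[0,0,0],-1],[[0.002,-0.035,0],[0,0,0],-1],[[0.002,-0.035,0],[0,0,0],-1],[[0.002,-0.03,0],[0,0,0],-1],[[0.002,-0.02,0],[0,0,0],-1],[[0.001,-0.01,0],[0,0,0],-1],[[0,0,0],[0,0,0],-1],[[0,0,0],[0,0,0],-1]]'
```

```text
time_s: 20.67
ee_pos: [0.5136, -0.2431, 0.2825]
ee_rot: [[-0.086, 0.996, -0.002], [0.996, 0.086, 0.001], [0.001, -0.002, -1.0]]
ft_force: [0.0, 0.8, -4.3]
opening: 0.0548
```

```bash
python3 -m inch '[[[0.002,-0.018,0],[0,0,0],-1],[[0.001,-0.017,0],[0,0,0],-1],[[0,0,-0.02],[0,0,0],-1],[[0,0,-0.03],[0,0,0],-1],[[0,0,-0.03],[0,0,0],-1],[[0,0,-0.03],[0,0,0],-1],[[0,0,-0.03],[0,0,0],-1],[[0,0,-0.03],[0,0,0],-1],[[0,0,-0.018],[0,0,0],-1],[[0,0,-0.008],[0,0,0],-1],[[0,0,0],[0,0,0],-1],[[0,0,0],[0,0,0],-1]]'
python3 -m inch '[[[0,0,-0.004],[0,0,0],-1],[[0,0,-0.003],[0,0,0],-1],[[0,0,-0.002],[0,0,0],-1],[[0,0,-0.001],[0,0,0],-1],[[0,0,0],[0,0,0],-1]]'
```

```text
time_s: 21.67
ee_pos: [0.5176, -0.2778, 0.0881]
ee_rot: [[-0.088, 0.996, 0.0], [0.996, 0.088, 0.0], [0.0, 0.0, -1.0]]
ft_force: [0.1, -0.6, -2.6]
opening: 0.0544
time_s: 22.08
ee_pos: [0.5171, -0.2785, 0.0775]
ee_rot: [[-0.087, 0.996, 0.0], [0.996, 0.087, 0.0], [0.0, 0.0, -1.0]]
ft_force: [0.5, -0.7, -2.4]
opening: 0.0548
```

```bash
python3 -m inch '[[[0,0,-0.002],[0,0,0],-1],[[0,0,-0.001],[0,0,0],-1],[[0,0,-0.001],[0,0,0],-1],[[0,0,0],[0,0,0],-1]]'; python3 -m inch '[[[0,0,-0.001],[0,0,0],-1],[[0,0,-0.0005],[0,0,0],-1],[[0,0,0],[0,0,0],-1]]'
```

```text
time_s: 22.42
ee_pos: [0.517, -0.2785, 0.0732]
ee_rot: [[-0.087, 0.996, -0.0], [0.996, 0.087, 0.0], [0.0, -0.0, -1.0]]
ft_force: [-0.7, -0.5, -3.6]
opening: 0.0546
time_s: 22.67
ee_pos: [0.5171, -0.2786, 0.073]
ee_rot: [[-0.087, 0.996, 0.0], [0.996, 0.087, 0.001], [0.001, 0.0, -1.0]]
ft_force: [-5.5, 3.6, 11.3]
opening: 0.0545
```

```bash
python3 -m inch '[[[0,0,0.001],[0,0,0],-1],[[0,0,0],[0,0,0],0.4],[[0,0,0],[0,0,0],0.6],[[0,0,0],[0,0,0],0.8],[[0,0,0],[0,0,0],1],[[0,0,0],[0,0,0],1],[[0,0,0],[0,0,0],1],[[0,0,0.01],[0,0,0],1],[[0,0,0.02],[0,0,0],1],[[0,0,0.03],[0,0,0],1],[[0,0,0.03],[0,0,0],1],[[0,0,0.04],[0,0,0],1],[[0,0,0.04],[0,0,0],1],[[0,0,0.03],[0,0,0],1],[[0,0,0],[0,0,0],1]]'
python3 - <<'E'
from h import *
d=cam("side"); c=cam("top"); a=d["pixels"][300:440,330:470]; b=c["pixels"][200:340,90:230]
cv2.imwrite("pics/p4.png",cv2.resize(np.hstack([a,b])[:,:,::-1],None,fx=2.8,fy=2.8,interpolation=cv2.INTER_CUBIC))
print(read_state()["ee_pos"],read_state()["opening"])
E
```

```text
time_s: 23.92
ee_pos: [0.5187, -0.2802, 0.2804]
ee_rot: [[-0.086, 0.996, 0.01], [0.996, 0.086, -0.003], [-0.004, 0.009, -1.0]]
ft_force: [-0.0, -1.0, 0.6]
opening: 0.0856
[ 0.51737347 -0.2788582   0.27469221] 0.08535822028309169
```

View pics/p4.png

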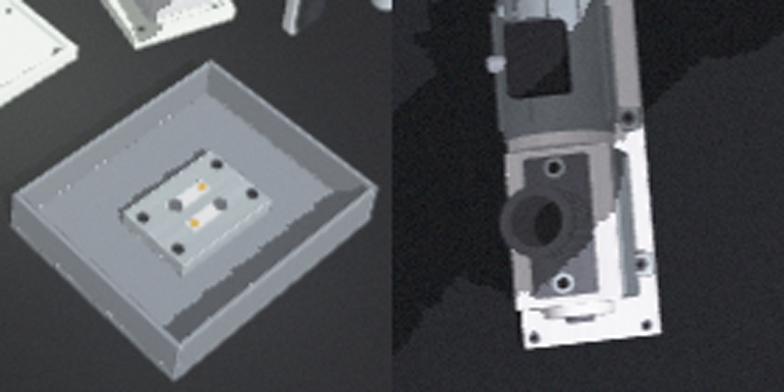

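The plate lies flat on the tray floor. The barrel's top bore is at (541,221), and the flange holes at (553,168) and (563,283) are visible.

```bash
python3 - <<'E'
from h import *
c=cam("top")
T=lambda u,v,z: onz(c,(90+(u-392)/2.8,200+v/2.8),z)[:2]*1000
a,b=T(553,168,.068),T(563,283,.068); print(a,b,(a+b)/2,np.degrees(np.arctan2(*(a-b)[::-1]))); print(T(541,221,.12))
E
python3 -m inch '[[[-0.001,0.015,0],[0,0,0],1],[[-0.001,0.03,0.005],[0,0,0],1],[[-0.001,0.035,0],[0,0,0],1],[[-0.001,0.035,0],[0,0,0],1],[[-0.001,0.035,0],[0,0,0],1],[[-0.001,0.035,0],[0,0,0],1],[[-0.001,0.035,0],[0,0,0],1],[[-0.001,0.035,0],[0,0,0],1],[[-0.001,0.035,0],[0,0,0],1],[[-0.001,0.035,0],[0,0,0],1],[[-0.001,0.035,0],[0,0,0],1],[[-0.002,0.035,0],[0,0,0],1],[[-0.002,0.035,0],[0,0,0],1],[[-0.002,0.035,0],[0,0,0],1],[[-0.002,0.035,0],[0,0,0],1],[[-0.002,0.035,0],[0,0,0],1],[[-0.002,0.02,0],[0,0,0],1],[[-0.002,0.01,0],[0,0,0],1],[[0,0,0],[0,0,0],1],[[0,0,0],[0,0,0],1]]'
```

```text
[531.69192507 322.08314078] [453.31418338 314.00503834] [492.50305422 318.04408956] 5.884485377649836
[492.63464326 314.36149434]
time_s: 25.73
ee_pos: [0.4921, 0.2852, 0.277]
ee_rot: [[-0.087, 0.996, -0.001], [0.996, 0.087, -0.002], [-0.002, -0.001, -1.0]]
ft_force: [-0.7, -0.2, 0.6]
opening: 0.0856
```

```bash
python3 -m inch '[[[0,0.016,0],[0,0,0],1],[[0,0.015,0],[0,0,0],1],[[0,0,-0.01],[0,0,0],1],[[0,0,-0.03],[0,0,0],1],[[0,0,-0.03],[0,0,0],1],[[0,0,-0.03],[0,0,0],1],[[0,0,-0.015],[0,0,0],1],[[0,0,-0.01],[0,0,0],1],[[0,0,0],[0,0,0],1],[[0,0,0],[0,0,0],0.5],[[0,0,0],[0,0,0],0.3],[[0,0,0],[0,0,0],0.25],[[0,0,0],[0,0,0],0.2],[[0,0,0],[0,0,0],0.1]]'; python3 -m inch '[[[0,0,0],[0,0,0],-1],[[0,0,0],[0,0,0],-1],[[0,0,0],[0,0,0],-1],[[0,0,0],[0,0,0],-1],[[0,0,0],[0,0,0],-1],[[0,0,0],[0,0,0],-1]]'; python3 -m inch '[[[0,0,0.003],[0,0,0],-1],[[0,0,0.005],[0,0,0],-1],[[0,0,0.01],[0,0,0],-1],[[0,0,0.02],[0,0,0],-1],[[0,0,0.03],[0,0,0],-1],[[0,0,0.03],[0,0,0],-1],[[0,0,0.03],[0,0,0],-1],[[0,0,0],[0,0,0],-1],[[0,0,0],[0,0,0],-1]]'
```

```text
time_s: 26.9
ee_pos: [0.4925, 0.3178, 0.1541]
ee_rot: [[-0.087, 0.996, 0.001], [0.996, 0.087, 0.001], [0.001, 0.001, -1.0]]
ft_force: [-0.3, 1.6, 2.8]
opening: 0.0475
time_s: 27.4
ee_pos: [0.4925, 0.3179, 0.1542]
ee_rot: [[-0.087, 0.996, 0.001], [0.996, 0.087, 0.001], [0.001, 0.001, -1.0]]
ft_force: [-1.0, -1.0, 6.8]
opening: 0.0465
time_s: 28.15
ee_pos: [0.4927, 0.3177, 0.2833]
ee_rot: [[-0.087, 0.996, 0.003], [0.996, 0.087, 0.003], [0.002, 0.003, -1.0]]
ft_force: [0.1, -0.4, -3.7]
opening: 0.0474
```

```bash
python3 -m inch '[[[-0.001,-0.016,0],[0,0,0],-1],[[-0.001,-0.035,0],[0,0,0],-1],[[-0.001,-0.035,0],[0,0,0],-1],[[-0.001,-0.035,0],[0,0,0],-1],[[-0.001,-0.035,0],[0,0,0],-1],[[-0.001,-0.035,0],[0,0,0],-1],[[-0.001,-0.035,0],[0,0,0],-1],[[-0.001,-0.035,0],[0,0,0],-1],[[-0.001,-0.035,0],[0,0,0],-1],[[-0.001,-0.035,0],[0,0,0],-1],[[-0.001,-0.035,0],[0,0,0],-1],[[-0.001,-0.025,0],[0,0,0],-1],[[0,-0.01,0],[0,0,0],-1],[[0,0,-0.02],[0,0,0],-1],[[0,0,-0.04],[0,0,0],-1],[[0,0,-0.04],[0,0,0],-1],[[0,0,-0.04],[0,0,0],-1],[[0,0,-0.02],[0,0,0],-1],[[0,0,0],[0,0,0],-1],[[0,0,0],[0,0,0],-1]]'
python3 - <<'E'
from h import *
d=cam("side"); save(d,"s5.png",(270,240,390,360),5); print(read_state()["ee_pos"])
E
```

```text
time_s: 29.82
ee_pos: [0.4793, -0.0833, 0.1202]
ee_rot: [[-0.087, 0.996, -0.003], [0.996, 0.087, -0.0], [-0.0, -0.003, -1.0]]
ft_force: [0.3, 0.8, -2.4]
opening: 0.0467
[ 0.4803973  -0.08342808  0.12161544]
```

View pics/s5.png

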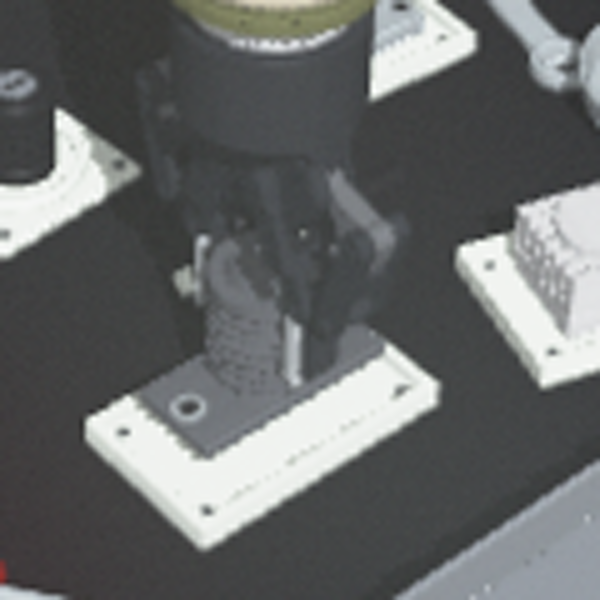

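The barrel is level over its nest, flange corners at (137,400) and (205,457), parallel to the rim. I'll lower it about 20 mm.

```bash
python3 -m inch '[[[0,0,-0.01],[0,0,0],-1],[[0,0,-0.006],[0,0,0],-1],[[0,0,-0.003],[0,0,0],-1],[[0,0,-0.001],[0,0,0],-1],[[0,0,0],[0,0,0],-1],[[0,0,0],[0,0,0],-1]]'
```

```text
time_s: 30.37
ee_pos: [0.4803, -0.0836, 0.1012]
ee_rot: [[-0.087, 0.996, 0.0], [0.996, 0.087, 0.0], [0.0, 0.0, -1.0]]
ft_force: [-0.2, -0.4, -2.8]
opening: 0.0463
```

```bash
python3 -m inch '[[[0,0,-0.001],[0,0,0],-1],[[0,0,-0.0005],[0,0,0],-1],[[0,0,0],[0,0,0],-1]]';python3 -m inch '[[[0,0,0],[0,0,0],0.2],[[0,0,0],[0,0,0],0.3],[[0,0,0],[0,0,0],0.5],[[0,0,0],[0,0,0],0.7],[[0,0,0],[0,0,0],1],[[0,0,0],[0,0,0],1],[[0,0,0],[0,0,0],1],[[0,0,0.01],[0,0,0],1],[[0,0,0.02],[0,0,0],1],[[0,0,0.03],[0,0,0],1],[[0,0,0.03],[0,0,0],1],[[0,0,0.04],[0,0,0],1],[[0,0,0.04],[0,0,0],1],[[0,0,0.04],[0,0,0],1],[[0,0,0],[0,0,0],1]]'; python3 -m inch '[[[-0.01,0.02,0],[0,0,0],1],[[-0.01,0.04,0],[0,0,0],1],[[-0.01,0.04,0],[0,0,0],1],[[0,0.04,0],[0,0,0],1],[[0,0.04,0],[0,0,0],1],[[0,0.04,0],[0,0,0],1],[[0,0.04,0],[0,0,0],1],[[0,0.04,0],[0,0,0],1],[[0,0.04,0],[0,0,0],1],[[0,0.02,0],[0,0,0],1],[[0,0,0],[0,0,0],1],[[0,0,0],[0,0,0],1]]'
python3 - <<'E'
from h import *
d=cam("side"); save(d,"s6.png",(230,215,470,395),3.3); c=cam("top"); save(c,"t6.png",(225,160,425,320),4)
E
```

```text
time_s: 30.62
ee_pos: [0.4804, -0.0836, 0.1002]
ee_rot: [[-0.087, 0.996, 0.001], [0.996, 0.087, 0.001], [0.001, 0.001, -1.0]]
ft_force: [-3.2, 0.4, 7.8]
opening: 0.047
time_s: 31.87
ee_pos: [0.4822, -0.0844, 0.3177]
ee_rot: [[-0.086, 0.996, 0.011], [0.996, 0.086, 0.001], [0.0, 0.011, -1.0]]
ft_force: [0.9, -1.3, 0.1]
opening: 0.0853
time_s: 32.87
ee_pos: [0.4498, 0.2772, 0.3096]
ee_rot: [[-0.089, 0.996, 0.0], [0.996, 0.089, -0.001], [-0.001, -0.0, -1.0]]
ft_force: [0.3, -1.3, -0.5]
opening: 0.0856
```

View pics/s6.png

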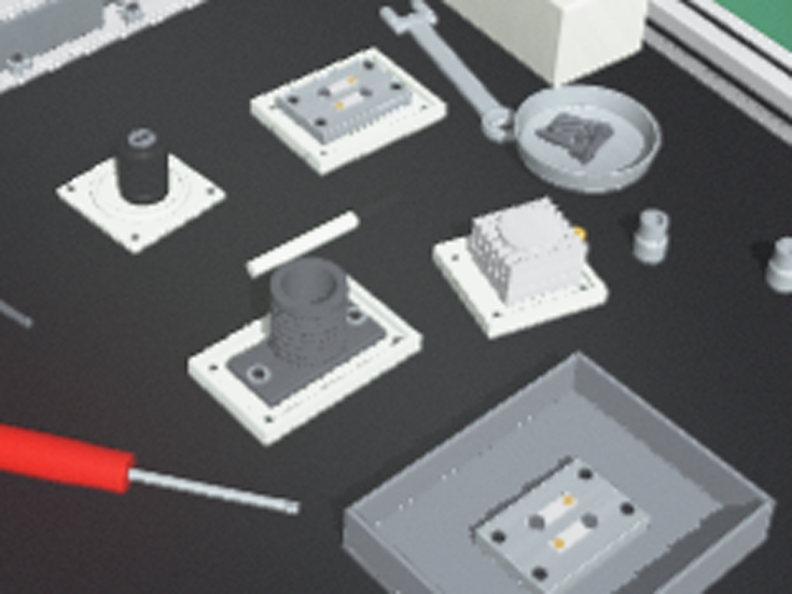

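View pics/t6.png

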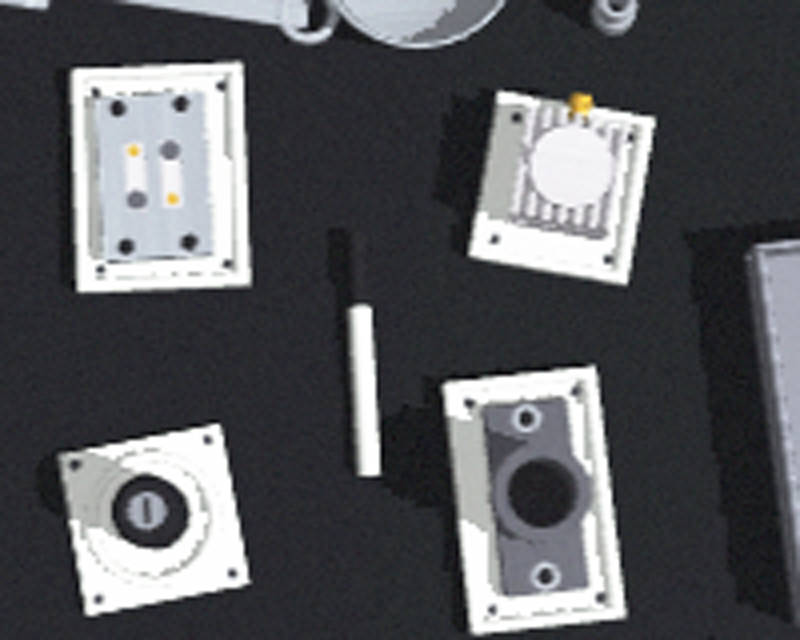

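All four nests hold their parts upright inside the rims: filter (148,510), barrel (540,490), head (575,170), and the kit plate untouched at (155,175). The pump's plate lies flat in the tray and the arm is clear.

```bash
python3 -c "from bench import *; print(read_state()['time_s']); print(hand_in())"
```

```text
32.9667
the job is handed in; nothing more can be done
None
```

I took the stack apart from the top down, put each part away before lifting the next, and handed the job in at 33 s.

| Part | Where it went | Result in the last pictures |
|---|---|---|
| Filter | Round nest | Upright, inside the rim |
| Head | Nearly square nest | Flat, inside the rim, about 4 mm off-centre with 10 mm play each side |
| Pump's valve plate | Returns tray | Flat on the floor; let go about 3 mm above it |
| Barrel | Long rectangular nest | Upright, inside the rim |
| Valve plate already in the kit | Its own nest | Not touched |

- **Contact:** The gripper was open and clear of everything at hand-in. The highest force reading at the end of a move was about 32 N, when pressing the filter onto its nest floor; I only saw the force at the end of each move.
- **Disagreement:** The side camera put the stack's plate 10–14 mm nearer the robot's right than the top camera. I put this down to picking the wrong edges in the side picture and used the top view. The grasps closed at the expected widths.
- **Not checked:** I did not measure the final tilt of the parts in numbers, only by eye in both cameras.

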